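Lay the washed seal plate face down in its carrier

TASK

Take the orange seal plate out of the drying rack and lay it in the recess of the steel carrier with its orange silicone side down, so that it lies flat inside the rim. Leave the blue and green plates standing in the rack.

Things in the scene. Friction and masses are not known exactly. Their poses are not given: they have to be found in the camera images.
- plate_orange: Loose slab, 100 to 210 g, 10 mm thick, 70 wide, 90 tall; one broad side orange silicone with a dark ring, the other bare aluminium. Origin at its centre; x points out of the silicone side, y along the width, z up the 90 mm height. Starts upright in the rack, foot 12 mm and top edge 102 mm above the table, silicone side away from the robot. Upper 60 mm free to grip.
- plate_blue: Same size, axes and stance as the orange plate, silicone side blue. The rack: fixed, white, 290 mm long, 100 deep, 12 mm base; the three plates stand side by side, 90 mm apart in any order, in one groove 12 mm wide between rails that reach 42 mm above the table and 14 mm out from the plates' middle plane, with small stops between plates.
- plate_green: Same size, axes and stance as the orange plate, silicone side green; in the same rack.
- recess (a point): Middle of the floor of the carrier's recess. Carrier: fixed steel block 150 mm (x) by 130 (y). Recess: dark floor 12 mm above the table, 114 mm long (x) by 94 wide (y), 12 mm larger than the lying plate all round; bright square-edged rim 18 mm wide, 10 mm above that floor. x runs along the length, roughly away from the robot; z is up.

How it is judged:
By the outcome, as a careful person would: the job done as asked, in the order asked, and still so for the second after the job is handed in, with the robot touching nothing.
It also fails if it takes over 38 s, if anything falls off the work surface, if the arm or the gripper's body presses on something with over 40 N, if the wrist force passes 120 N, or if a joint passes its speed limit or range.

ROBOT

A 6-joint arm with a two-finger parallel gripper is mounted at the origin on the work surface. World frame = base frame: x ahead of the robot, y to its left, z up, the work surface at z = 0. Lengths are in mm, angles in rad, forces in N, time in s.
With the tool pointing down it reaches from about 275 to 825 mm from the base axis. Payload 5.2 kg.
Tool frame: the origin (TCP) lies on the centre line of the jaws, within the pads' length; the fingertips stand 22 mm ahead of it and the grasp point (between the pads) lies 3 mm ahead of it; z points along the fingers, y is the line along which they close (so a half turn about z gives the same grasp; the last joint's range is limited). The gripper opens to 93 mm and grips with 3 to 60 N. Pads are 15 mm wide; open, the fingers measure 128 mm over their backs; the gripper's body (75 mm by 188 mm) begins 65 mm behind the grasp point.
Start: joints at [0.985, 0.259, 1.535, -0, 1.348, -0.203], TCP at [205.415, 510.206, 240.653] pointing down, gripper open.
Joint ranges: [-3.14, 3.14], [-0.91, 2.08], [0.19, 2.58], [-1.22, 4.36], [0.22, 2.71], [-3.12, 3.12]. Speed limits (rad/s): [2.57, 2.57, 3.14, 3.14, 3.14, 3.14].

INTERFACE

Orientations are given as a unit quaternion [w, x, y, z].
In Python, from cell import bot gives the robot as it stands.
- The arm moves only by the tool run_rows, called after "Request:" by a JSON object that holds its "api" and its "payload", one argument or row to a line. Schema: {"type":"object","properties":{"plan":{"type":"array","items":{"type":"object","properties":{"finger_gap":{"type":"number"},"pos":{"type":"array","items":{"type":"number"},"minItems":3,"maxItems":3},"yaw":{"type":"number"}},"additionalProperties":false,"required":["finger_gap"]},"minItems":1,"maxItems":12},"force":{"type":"number"},"only":{"type":"string"},"quiet":{"type":"boolean"},"lines":{"type":"string"}},"required":["plan"],"additionalProperties":false}. plan is a list of rows, 1 to 12 of them, each an object with the fields finger_gap (the finger opening in mm), pos (a list: dx, dy, dz in parts of the range, where 1.0 means 750 mm), yaw (a turn about the tool's z in normalised numbers (1 is pi rad)); a field left out counts as zero (the opening has to be given); each row is the pose to reach, as a shift and turn from the pose commanded when the call began, along the tool's axes at that moment; what a row does not reach only later rows make up. A row lasts 1/12 s, in which the tool goes at most 41.7 mm and 0.125 rad, less where a joint would pass 70% of its speed; a pose out of reach is approached as far as the arm can. The fingers move at their own pace and stop on an object; force is the grip in N (left out, the last holds). Time passes only in rows, so rows that do not move let the fingers close. The tool returns the time, the measured TCP pose, the force, the opening and the grip force at its end. only (a regular expression) keeps the lines of the reply that match it, lines (a string "A,B") keeps lines A to B, and quiet returns only ok. Shift and turn numbers lie between -1 and 1, and a call with a number outside is refused. Input that does not fit is refused with a message, and nothing moves.
- bot.get_obs(): the state, without advancing time (a new reading comes with each control period).
- bot.capture(name): name is "scene" or "side" or "wrist"; returns a dict with "img" (384x512x3 uint8, blue, green, red), "fx", "fy", "cx", "cy" (pixels), "world_from_camera" (4x4, takes a point from camera to world coordinates); the wrist camera has in their place "hand_eye" (4x4, takes a point from camera to tool coordinates, whose origin is the TCP and whose axes are the flange's). Camera axes: x right, y down, z forward; pixel columns grow to the right and rows downward; lengths in mm; the calibration is good to about 2 mm. A picture is of the moment at which its call begins: read the wrist's pose just before it. There is no depth.
- bot.sign_off(): hands the job in; it is judged then, once.
The state is a dict: "t": time; "joint_pos": joint angles; "joint_velocities": joint speeds; "tau": joint torques, N m; "eef_pos": TCP position; "orientation": TCP orientation; "force": force on the tool from outside, world axes, zero at the start; "wrist_torque": the same for the moment, N m; "opening": finger opening in mm; "grasp_force": force on a finger pad.
Only numpy, scipy, OpenCV 4.12 (cv2) and the standard library are available. Lean on these libraries where they do the work, as an engineer would, in place of code of your own. Each camera call takes 0.05 s, during which the arm holds its last target. There are 200 camera calls.

## Working session

There is one attempt and no reset: what is moved stays moved. The work goes in short steps, Python scripts to look and compute and a tool call to move; the robot and the scene stay as the last step left them, time stands still between calls to the robot, and variables do not carry over. Pictures are saved under pics/ and viewed, at most 10 in all, crops included, and the job is handed in when it is done.

```bash
ls; mkdir -p pics; python3 - <<'E'
from cell import bot
import cv2,numpy as np
o=bot.get_obs();print(o)
for n in("scene","side"):
    c=bot.capture(n);cv2.imwrite(f"pics/{n}0.png",c["img"])
    np.savez(f"{n}0.npz",**c)
    print(n,c["fx"],c["fy"],c["cx"],c["cy"],np.round(c["world_from_camera"],3).tolist())
E
```

```text
cell.py
pics
{'t': 0.0, 'joint_pos': array([ 9.85170321e-01,  2.59353100e-01,  1.53606245e+00,  2.18224913e-05,
        1.34800606e+00, -2.02771405e-01]), 'joint_velocities': array([ 3.10459490e-04,  2.23316043e-04,  1.53458309e-05,  2.01629136e-03,
        3.80906305e-04, -6.96999001e-04]), 'tau': array([ 1.25876802e-03, -4.37311077e+01, -2.84003878e+01,  7.20784091e-02,
        4.15300007e-02, -1.37973207e-04]), 'eef_pos': array([205.13769636, 509.77270226, 239.82052562]), 'orientation': array([-3.61045618e-04,  1.90262614e-01,  9.81732805e-01, -8.40255696e-04]), 'force': array([0.39264081, 0.62287848, 0.04723753]), 'wrist_torque': array([-0.01606341,  0.01005039, -0.0477393 ]), 'grasp_force': 0.0, 'opening': 92.73504912659553}
scene 454.4133362459678 454.4133362459678 253.67490476227385 194.93774370661365 [[-0.765, 0.456, -0.455, 1052.471], [0.644, 0.517, -0.564, 583.994], [-0.021, -0.724, -0.689, 814.94], [0.0, 0.0, 0.0, 1.0]]
side 427.662407996189 427.662407996189 252.23249274959406 187.55691355753572 [[0.707, -0.42, 0.569, -80.965], [-0.707, -0.396, 0.586, -681.473], [-0.02, -0.817, -0.577, 756.127], [0.0, 0.0, 0.0, 1.0]]
```

View pics/scene0.png

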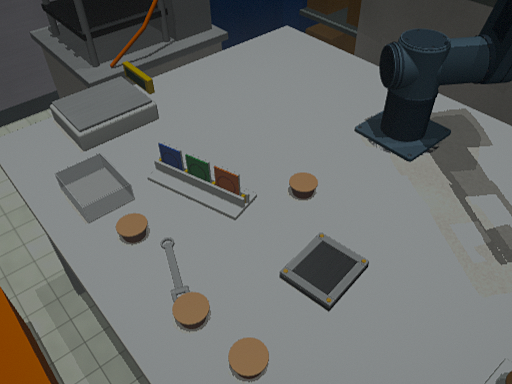

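View pics/side0.png

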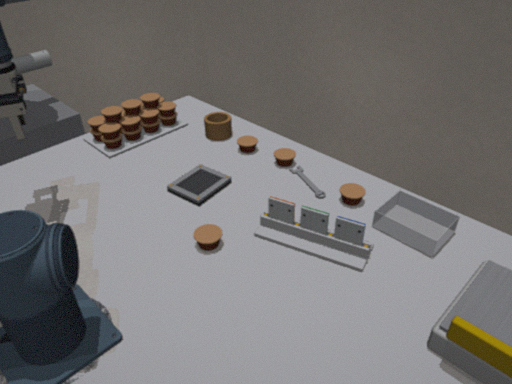

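The scene view shows blue, green and orange plates at about (172,157), (198,167) and (228,180), and the carrier at (325,268). I'll enlarge the crops next.

```bash
python3 - <<'E'
import cv2,numpy as np
a=cv2.imread("pics/scene0.png");b=cv2.imread("pics/side0.png")
def cr(i,x,y,w,h,s): return cv2.resize(i[y:y+h,x:x+w],None,fx=s,fy=s,interpolation=cv2.INTER_CUBIC)
A=np.vstack([np.hstack([cr(a,190,155,80,60,5),cr(a,275,225,100,75,4)]),np.hstack([cr(b,255,190,80,60,5),cr(b,160,155,80,60,5)])])
cv2.imwrite("pics/crops.png",A);print(A.shape)
E
```

```text
(600, 800, 3)
```

View pics/crops.png

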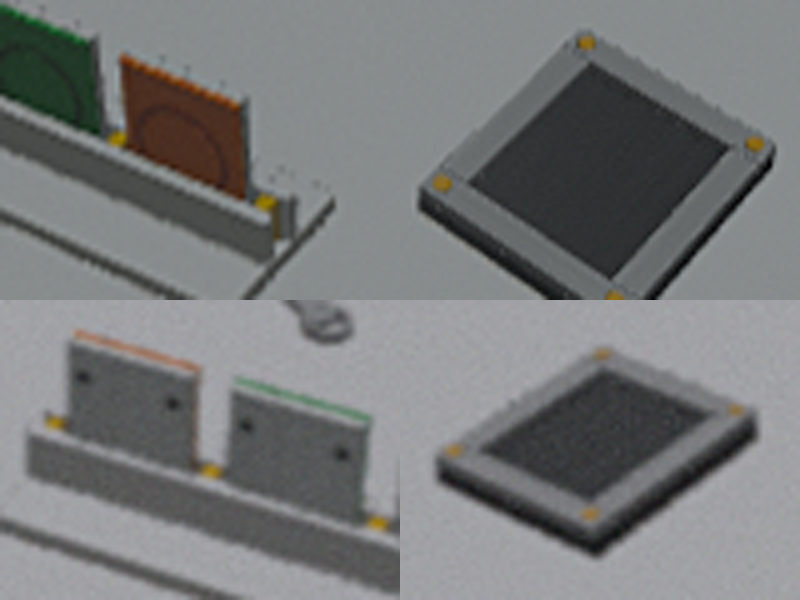

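```bash
cat >h.py <<'E'
import numpy as np
def px(n,u,v,z):
    c=np.load(n+"0.npz");T=c["world_from_camera"]
    d=T[:3,:3]@np.array([(u-c["cx"])/c["fx"],(v-c["cy"])/c["fy"],1]);o=T[:3,3]
    return (o+d*(z-o[2])/d[2])[:2]
E
python3 - <<'E'
from h import *
np.set_printoptions(precision=1,suppress=True)
for n,P in(("scene",[(214,166.2),(239,174.8)]),("side",[(270,196.2),(295,204.2)])):
    q=np.array([px(n,*p,102) for p in P]);d=q[1]-q[0];print(n,q.tolist(),np.hypot(*d),q.mean(0),np.degrees(np.arctan2(d[1],d[0])))
print("green",px("scene",210,163,102))
for n,P in(("scene",[(321.75,235.75),(363.75,261.25),(328.75,299.25),(285.5,270.75)]),("side",[(200.6,165.8),(227.2,177),(198,197.6),(170.8,185.2)])):
    q=np.array([px(n,*p,22) for p in P]);print(n,q.tolist(),q.mean(0))
    for i in range(4):
        d=q[(i+1)%4]-q[i];print(np.hypot(*d),np.degrees(np.arctan2(d[1],d[0])))
E
```

```text
scene [[588.525054308913, -141.43484712328166], [562.7128657296382, -75.86352109503798]] 70.46891425553731 [ 575.6 -108.6] 111.48710666127864
side [[568.7853669998455, -78.08756572375614], [587.139158047983, -146.54806365292848]] 70.87807434283822 [ 578.  -112.3] -74.99230424145985
green [ 588.6 -157.9]
scene [[498.63301038809334, 143.42501025483477], [483.43199918011453, 254.66302655667852], [612.0388941691119, 271.4025541002844], [629.4703222294445, 161.52507963945493]] [555.9 207.8]
112.27184425542475 97.78144333520171
129.69173150626892 7.4159506127681345
111.25158011512819 -80.98547961803908
132.08336262224336 -172.1236781194018
side [[615.2007578402665, 270.4347984853647], [630.4163741510031, 159.84012720363967], [500.22647496467874, 142.12291263271982], [483.39414245297604, 251.15562948971706]] [557.3 205.9]
111.63644698586732 -82.16642419798433
131.38991415743186 -172.2503686147937
110.32434347415195 98.77596878504988
133.20912212388407 8.321563007248795
```

The rows are not in the units I measure in: shifts go in shares of 750 mm and turns go in shares of pi rad. I convert before sending: -573 mm / 750 = -0.764, -440 mm / 750 = -0.5867, 0.87 rad / 3.1416 = 0.2769.

Request:
{"api": "run_rows", "payload": {
  "plan": [
    {"finger_gap":93, "pos":[-0.5067, -0.3907, 0.0267], "yaw":0.191},
    {"finger_gap":93, "pos":[-0.5067, -0.3907, 0.0267], "yaw":0.191},
    {"finger_gap":93, "pos":[-0.5067, -0.3907, 0.0267], "yaw":0.191},
    {"finger_gap":93, "pos":[-0.5067, -0.3907, 0.0267], "yaw":0.191},
    {"finger_gap":93, "pos":[-0.5067, -0.3907, 0.0267], "yaw":0.191},
    {"finger_gap":93, "pos":[-0.5067, -0.3907, 0.0267], "yaw":0.191},
    {"finger_gap":93, "pos":[-0.5067, -0.3907, 0.0267], "yaw":0.191},
    {"finger_gap":93, "pos":[-0.764, -0.5867, 0.0267], "yaw":0.2769},
    {"finger_gap":93, "pos":[-0.764, -0.5867, 0.0267], "yaw":0.2769},
    {"finger_gap":93, "pos":[-0.764, -0.5867, 0.0267], "yaw":0.2769},
    {"finger_gap":93, "pos":[-0.764, -0.5867, 0.0267], "yaw":0.2769},
    {"finger_gap":93, "pos":[-0.764, -0.5867, 0.0267], "yaw":0.2769}
  ]
}}

```text
t: 1.1
eef_pos: [459.5, 77.7, 224.6]
orientation: [-0.0, 0.586, 0.81, 0.0]
force: [0.3, 0.8, 0.6]
opening: 92.8
grasp_force: 0.0
```

```bash
cat >>h.py <<'E'
from scipy.spatial.transform import Rotation as R
from cell import bot
def rot(o): q=o["orientation"];return R.from_quat([q[1],q[2],q[3],q[0]]).as_matrix()
def to(p,yaw=None):
    "tool-frame shift to world TCP p, turn bringing tool y to yaw (deg, mod 180)"
    o=bot.get_obs();M=rot(o);y=np.degrees(np.arctan2(M[1,1],M[0,1]))
    print("pos",o["eef_pos"].round(1),"yaw_y",round(y,2),"q6",o["joint_pos"][5].round(2),"shift",(M.T@(np.array(p)-o["eef_pos"])).round(1), "turn",None if yaw is None else np.radians(-(((yaw-y)+90)%180-90)).round(3))
E
python3 -c "
from h import *
to([572,-112,220],18)
print(bot.capture('wrist')['hand_eye'].round(2).tolist())"
```

```text
pos [459.5  77.7 224.6] yaw_y 18.19 q6 -0.39 shift [-215.3   47.7    4.5] turn 0.003
[[-0.0, -0.96, -0.29, 81.45], [1.0, -0.0, 0.0, -0.68], [-0.0, -0.29, 0.96, -144.23], [0.0, 0.0, 0.0, 1.0]]
```

Converted, -215 mm / 750 = -0.2867, 48 mm / 750 = 0.064.

Request:
{"api": "run_rows", "payload": {
  "plan": [
    {"finger_gap":93, "pos":[-0.2867, 0.064, -0.02]},
    {"finger_gap":93, "pos":[-0.2867, 0.064, -0.02]},
    {"finger_gap":93, "pos":[-0.2867, 0.064, -0.02]},
    {"finger_gap":93, "pos":[-0.2867, 0.064, -0.02]},
    {"finger_gap":93, "pos":[-0.2867, 0.064, -0.02]},
    {"finger_gap":93, "pos":[-0.2867, 0.064, -0.02]},
    {"finger_gap":93, "pos":[-0.2867, 0.064, -0.02]},
    {"finger_gap":93, "pos":[-0.2867, 0.064, -0.02]}
  ]
}}

```text
t: 1.82
eef_pos: [571.5, -109.4, 238.8]
orientation: [-0.001, 0.587, 0.81, -0.0]
force: [-0.9, 0.5, -0.3]
opening: 93.1
grasp_force: 0.0
```

```bash
python3 - <<'E'
from h import *
import cv2
o=bot.get_obs();c=bot.capture("wrist");cv2.imwrite("pics/w1.png",c["img"])
T=np.eye(4);T[:3,:3]=rot(o);T[:3,3]=o["eef_pos"]
c["world_from_camera"]=T@c["hand_eye"];np.savez("wrist0.npz",**c)
E
```

```text
(no output)
```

View pics/w1.png

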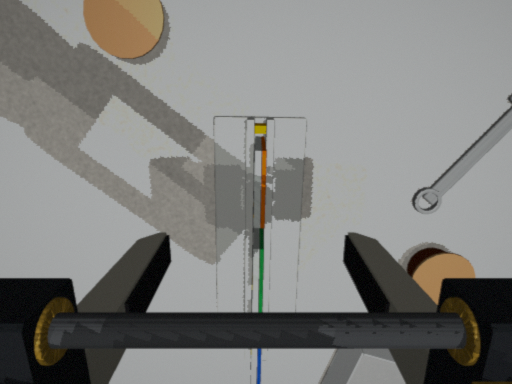

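```bash
python3 - <<'E'
import cv2
a=cv2.imread("pics/w1.png")[105:255,210:310]
cv2.imwrite("pics/w1c.png",cv2.resize(a,None,fx=4,fy=4,interpolation=cv2.INTER_CUBIC))
E
```

```text
(no output)
```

View pics/w1c.png

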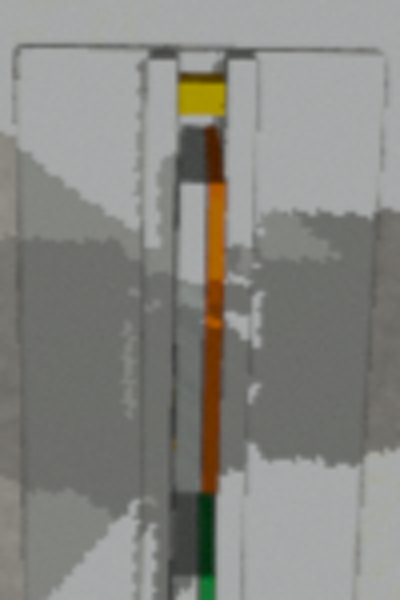

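```bash
python3 - <<'E'
from h import *
q=np.array([px("wrist",*p,102) for p in[(255,150.5),(266,150.5),(253.75,228),(264.25,228)]]);print(q.round(1))
m=q.mean(0);d=q[0]+q[1]-q[2]-q[3];print(m,np.hypot(*d)/2,np.hypot(*(q[1]-q[0])),"normal",np.degrees(np.arctan2(d[1],d[0]))-90)
to([m[0],m[1],80],np.degrees(np.arctan2(d[1],d[0]))-90)
E
```

```text
[[ 559.4  -79.7]
 [ 568.1  -76.9]
 [ 579.9 -146.1]
 [ 588.8 -143.2]]
[ 574.05030168 -111.50260643] 69.47769777095205 9.1326969120488 normal 17.20189048515384
pos [ 571.1 -108.4  239. ] yaw_y 18.22 q6 -0.7 shift [ -4.2   2.1 159. ] turn 0.018
```

Converted, 156 mm / 750 = 0.208, 148 mm / 750 = 0.1973, 0.018 rad / 3.1416 = 0.0057.

Request:
{"api": "run_rows", "payload": {
  "plan": [
    {"finger_gap":50, "pos":[-0.0053, 0.0027, 0.04], "yaw":0.0057},
    {"finger_gap":50, "pos":[-0.0053, 0.0027, 0.0867], "yaw":0.0057},
    {"finger_gap":50, "pos":[-0.0053, 0.0027, 0.1333], "yaw":0.0057},
    {"finger_gap":50, "pos":[-0.0053, 0.0027, 0.1733], "yaw":0.0057},
    {"finger_gap":50, "pos":[-0.0053, 0.0027, 0.1973], "yaw":0.0057},
    {"finger_gap":50, "pos":[-0.0053, 0.0027, 0.208], "yaw":0.0057},
    {"finger_gap":50, "pos":[-0.0053, 0.0027, 0.208], "yaw":0.0057}
  ],
  "force": 25
}}

```text
t: 2.45
eef_pos: [573.2, -110.5, 82.1]
orientation: [-0.002, 0.593, 0.805, -0.0]
force: [0.1, -0.4, -0.0]
opening: 52.1
grasp_force: 0.0
```

Request:
{"api": "run_rows", "payload": {
  "plan": [
    {"finger_gap":0},
    {"finger_gap":0},
    {"finger_gap":0},
    {"finger_gap":0},
    {"finger_gap":0},
    {"finger_gap":0},
    {"finger_gap":0},
    {"finger_gap":0}
  ]
}}

```text
t: 3.12
eef_pos: [575.3, -112.8, 84.1]
orientation: [0.0, 0.594, 0.805, 0.0]
force: [-0.4, 0.1, 2.4]
opening: 9.7
grasp_force: 25.0
```

Converted, -100 mm / 750 = -0.1333, -70 mm / 750 = -0.0933.

Request:
{"api": "run_rows", "payload": {
  "plan": [
    {"finger_gap":0, "pos":[0, 0, -0.016]},
    {"finger_gap":0, "pos":[0, 0, -0.0467]},
    {"finger_gap":0, "pos":[0, 0, -0.0933]},
    {"finger_gap":0, "pos":[0, 0, -0.1333]},
    {"finger_gap":0, "pos":[0, 0, -0.1333]}
  ]
}}

```text
t: 3.53
eef_pos: [578.2, -113.9, 190.0]
orientation: [0.005, 0.593, 0.805, 0.001]
force: [0.7, -0.7, -0.8]
opening: 9.8
grasp_force: 25.0
```

```bash
python3 -c "
from h import *
to([509,200,180],8.1)"
```

```text
pos [ 578.2 -113.9  190. ] yaw_y 17.19 q6 -0.68 shift [320.4  26.6   8.1] turn 0.159
```

Converted, 320 mm / 750 = 0.4267, 190 mm / 750 = 0.2533, 0.159 rad / 3.1416 = 0.0506.

Request:
{"api": "run_rows", "payload": {
  "plan": [
    {"finger_gap":0, "pos":[0.04, 0.0027, 0], "yaw":0.0064},
    {"finger_gap":0, "pos":[0.0933, 0.0067, 0], "yaw":0.0159},
    {"finger_gap":0, "pos":[0.1467, 0.012, 0], "yaw":0.0255},
    {"finger_gap":0, "pos":[0.2, 0.016, 0], "yaw":0.035},
    {"finger_gap":0, "pos":[0.2533, 0.0213, 0], "yaw":0.0446},
    {"finger_gap":0, "pos":[0.3067, 0.0253, 0], "yaw":0.0506},
    {"finger_gap":0, "pos":[0.36, 0.0293, 0], "yaw":0.0506},
    {"finger_gap":0, "pos":[0.3973, 0.0333, 0], "yaw":0.0506},
    {"finger_gap":0, "pos":[0.42, 0.036, 0], "yaw":0.0506},
    {"finger_gap":0, "pos":[0.4267, 0.036, 0], "yaw":0.0506},
    {"finger_gap":0, "pos":[0.4267, 0.036, 0], "yaw":0.0506},
    {"finger_gap":0, "pos":[0.4267, 0.036, 0], "yaw":0.0506}
  ]
}}

```text
t: 4.53
eef_pos: [506.2, 200.4, 183.1]
orientation: [-0.0, 0.655, 0.755, -0.001]
force: [0.1, 0.8, -0.7]
opening: 10.0
grasp_force: 25.0
```

```bash
python3 - <<'E'
from h import *
import cv2
to([509,200,84],8.1)
c=bot.capture("side");cv2.imwrite("pics/s2.png",cv2.resize(c["img"][100:230,130:290],None,fx=4,fy=4,interpolation=cv2.INTER_CUBIC))
to([509,200,84],8.1)
E
```

```text
pos [506.2 200.4 183.1] yaw_y 8.11 q6 0.03 shift [-0.7  2.8 99.1] turn 0.0
pos [506.4 199.9 183.2] yaw_y 8.04 q6 0.03 shift [-0.2  2.6 99.2] turn -0.001
```

View pics/s2.png

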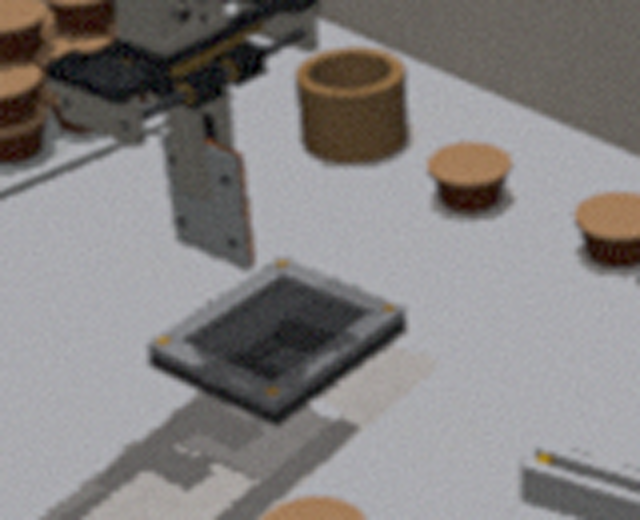

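The plate hangs upright with its bare side toward the robot, above the near half of the carrier. I'm lowering it now.

Converted, 94 mm / 750 = 0.1253, 92 mm / 750 = 0.1227.

Request:
{"api": "run_rows", "payload": {
  "plan": [
    {"finger_gap":0, "pos":[0, 0.004, 0.0333]},
    {"finger_gap":0, "pos":[0, 0.004, 0.0733]},
    {"finger_gap":0, "pos":[0, 0.004, 0.104]},
    {"finger_gap":0, "pos":[0, 0.004, 0.1173]},
    {"finger_gap":0, "pos":[0, 0.004, 0.1227]},
    {"finger_gap":0, "pos":[0, 0.004, 0.1253]},
    {"finger_gap":0, "pos":[0, 0.004, 0.1253]}
  ]
}}

```text
t: 5.17
eef_pos: [510.2, 201.0, 90.4]
orientation: [0.0, 0.656, 0.755, 0.0]
force: [0.3, -0.4, -0.6]
opening: 9.8
grasp_force: 25.0
```

```bash
python3 -c "
from h import *
to([509,200,84],8.1)"
```

```text
pos [510.2 201.   90.4] yaw_y 8.03 q6 0.03 shift [-0.8 -1.3  6.4] turn -0.001
```

Converted, 5 mm / 750 = 0.0067, 4 mm / 750 = 0.0053.

Request:
{"api": "run_rows", "payload": {
  "plan": [
    {"finger_gap":0, "pos":[0, 0, 0.0027]},
    {"finger_gap":0, "pos":[0, 0, 0.004]},
    {"finger_gap":0, "pos":[0, 0, 0.0053]},
    {"finger_gap":0, "pos":[0, 0, 0.0067]},
    {"finger_gap":0, "pos":[0, 0, 0.0067]},
    {"finger_gap":0, "pos":[0, 0, 0.0067]}
  ]
}}

```text
t: 5.67
eef_pos: [509.3, 201.5, 84.8]
orientation: [0.0, 0.655, 0.755, 0.0]
force: [0.5, -0.1, -0.9]
opening: 10.0
grasp_force: 25.0
```

Request:
{"api": "run_rows", "payload": {
  "plan": [
    {"finger_gap":0, "pos":[0, 0, 0.0007]},
    {"finger_gap":0, "pos":[0, 0, 0.0013]},
    {"finger_gap":0, "pos":[0, 0, 0.0013]}
  ]
}}

```text
t: 5.92
eef_pos: [509.4, 201.5, 84.1]
orientation: [0.0, 0.656, 0.755, 0.0]
force: [-0.8, 0.4, 2.5]
opening: 9.9
grasp_force: 25.0
```

Converted, 0.5 mm / 750 = 0.0007.

Request:
{"api": "run_rows", "payload": {
  "plan": [
    {"finger_gap":0, "pos":[0, 0, 0.0007]},
    {"finger_gap":0, "pos":[0, 0, 0.0007]},
    {"finger_gap":0, "pos":[0, 0, 0.0007]}
  ]
}}

```text
t: 6.17
eef_pos: [509.4, 201.5, 84.1]
orientation: [0.0, 0.655, 0.755, 0.0]
force: [-2.8, -0.4, 6.6]
opening: 9.7
grasp_force: 25.0
```

Converted, 0.2 mm / 750 = 0.0003.

Request:
{"api": "run_rows", "payload": {
  "plan": [
    {"finger_gap":0, "pos":[0, 0, 0.0003]},
    {"finger_gap":0},
    {"finger_gap":11},
    {"finger_gap":12},
    {"finger_gap":14},
    {"finger_gap":18},
    {"finger_gap":25},
    {"finger_gap":40},
    {"finger_gap":60},
    {"finger_gap":60}
  ],
  "force": 5
}}

```text
t: 7.0
eef_pos: [509.3, 201.4, 83.2]
orientation: [-0.0, 0.656, 0.755, -0.0]
force: [0.7, 0.6, -0.1]
opening: 40.0
grasp_force: 0.0
```

```bash
python3 - <<'E'
from h import *
import cv2
L=[cv2.resize(bot.capture(n)["img"][y:y+100,x:x+120],None,fx=3.3,fy=3.3,interpolation=cv2.INTER_CUBIC) for n,x,y in(("side",140,120),("scene",270,200))]
cv2.imwrite("pics/s3.png",np.hstack(L))
to([509,200,84],98.1)
E
```

```text
pos [509.3 201.4  83.2] yaw_y 8.08 q6 0.03 shift [-1.3 -0.5 -0.8] turn 1.57
```

View pics/s3.png

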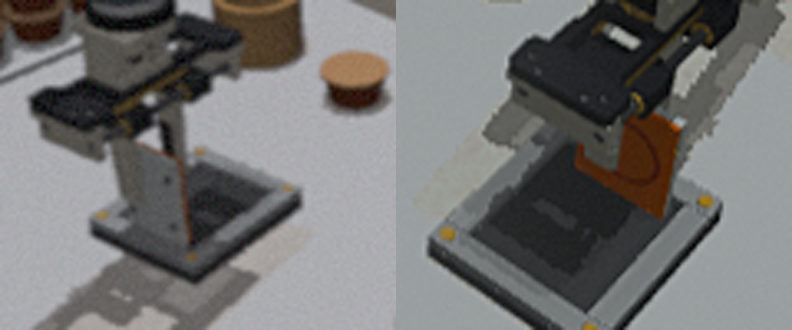

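Converted, -70 mm / 750 = -0.0933, -35 mm / 750 = -0.0467, 1.125 rad / 3.1416 = 0.3581.

Request:
{"api": "run_rows", "payload": {
  "plan": [
    {"finger_gap":93, "pos":[0, 0, -0.0067]},
    {"finger_gap":93, "pos":[0, 0, -0.0467]},
    {"finger_gap":93, "pos":[0, 0, -0.0933]},
    {"finger_gap":93, "pos":[0, 0, -0.0933], "yaw":0.0398},
    {"finger_gap":93, "pos":[0, 0, -0.0933], "yaw":0.0796},
    {"finger_gap":93, "pos":[0, 0, -0.0933], "yaw":0.1194},
    {"finger_gap":93, "pos":[0, 0, -0.0933], "yaw":0.1592},
    {"finger_gap":93, "pos":[0, 0, -0.0933], "yaw":0.1989},
    {"finger_gap":93, "pos":[0, 0, -0.0933], "yaw":0.2387},
    {"finger_gap":93, "pos":[0, 0, -0.0933], "yaw":0.2785},
    {"finger_gap":93, "pos":[0, 0, -0.0933], "yaw":0.3183},
    {"finger_gap":93, "pos":[0, 0, -0.0933], "yaw":0.3581}
  ]
}}

```text
t: 8.1
eef_pos: [509.3, 201.4, 153.6]
orientation: [0.0, 0.958, 0.286, 0.0]
force: [-0.3, -0.0, -0.4]
opening: 92.7
grasp_force: 0.0
```

Request:
{"api": "run_rows", "payload": {
  "plan": [
    {"finger_gap":93, "yaw":0.0398},
    {"finger_gap":93, "yaw":0.0796},
    {"finger_gap":93, "yaw":0.1194},
    {"finger_gap":93, "yaw":0.1416},
    {"finger_gap":93, "yaw":0.1416},
    {"finger_gap":93, "yaw":0.1416}
  ]
}}

```text
t: 8.6
eef_pos: [509.4, 201.4, 153.5]
orientation: [-0.0, 0.997, 0.072, 0.0]
force: [-0.2, 0.5, -0.1]
opening: 93.0
grasp_force: 0.0
```

```bash
python3 -c "
from h import *
to([509,201,88],98.1)"
```

```text
pos [509.4 201.4 153.5] yaw_y -81.74 q6 1.6 shift [-0.4  0.4 65.5] turn 0.003
```

```bash
python3 - <<'E'
from h import *
import cv2
o=bot.get_obs();c=bot.capture("wrist");cv2.imwrite("pics/w4.png",c["img"])
T=np.eye(4);T[:3,:3]=rot(o);T[:3,3]=o["eef_pos"]
c["world_from_camera"]=T@c["hand_eye"];np.savez("wrist0.npz",**c)
E
```

```text
(no output)
```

View pics/w4.png

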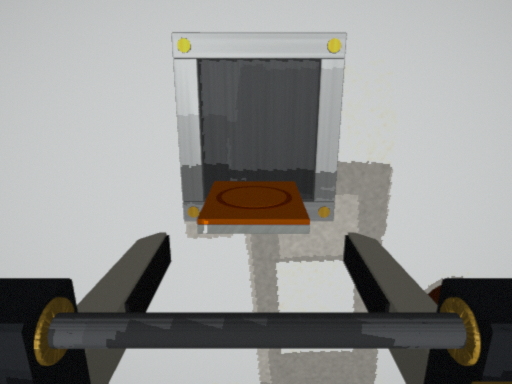

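```bash
python3 - <<'E'
from h import *
t=np.array([px("wrist",*p,102) for p in[(199,223),(308,223),(198,233),(308,233)]]);print(t.round(1),t.mean(0))
q=np.array([px("wrist",*p,22) for p in[(184,45),(335,45),(324,212),(193,212)]]);m=q.mean(0);print(q.round(1),m)
d=q[0]+q[1]-q[2]-q[3];a=np.arctan2(d[1],d[0]);print(np.degrees(a))
r=t.mean(0)-m;print("plate in carrier",r@[np.cos(a),np.sin(a)],r@[-np.sin(a),np.cos(a)])
to([*t.mean(0),88],98.1)
E
```

```text
[[506.  236.4]
 [515.7 169.8]
 [499.3 236.4]
 [509.1 168.6]] [507.51555418 202.78379617]
[[612.5 270.7]
 [628.7 159.2]
 [497.3 140.7]
 [481.1 252.2]] [554.90144463 205.70050853]
8.005558918161586
plate in carrier -47.33030228989372 3.7111062736348117
pos [509.3 201.4 153.5] yaw_y -81.73 q6 1.6 shift [-1.6 -1.6 65.5] turn 0.003
```

Converted, 65 mm / 750 = 0.0867, 55 mm / 750 = 0.0733.

Request:
{"api": "run_rows", "payload": {
  "plan": [
    {"finger_gap":93, "pos":[-0.0011, -0.0021, 0.02]},
    {"finger_gap":93, "pos":[-0.0011, -0.0021, 0.0467]},
    {"finger_gap":93, "pos":[-0.0011, -0.0021, 0.0733]},
    {"finger_gap":93, "pos":[-0.0011, -0.0021, 0.0867]},
    {"finger_gap":93, "pos":[-0.0011, -0.0021, 0.0867]}
  ],
  "force": 12
}}

```text
t: 9.07
eef_pos: [506.5, 202.5, 86.0]
orientation: [0.0, 0.997, 0.071, -0.002]
force: [-0.5, 0.3, 0.2]
opening: 92.6
grasp_force: 0.0
```

Request:
{"api": "run_rows", "payload": {
  "plan": [
    {"finger_gap":80},
    {"finger_gap":76},
    {"finger_gap":74},
    {"finger_gap":72},
    {"finger_gap":71},
    {"finger_gap":60},
    {"finger_gap":60},
    {"finger_gap":60}
  ]
}}

```text
t: 9.73
eef_pos: [508.7, 203.1, 88.9]
orientation: [-0.0, 0.997, 0.071, 0.001]
force: [-1.6, 0.4, 6.4]
opening: 69.8
grasp_force: 12.0
```

```bash
python3 -c "
from h import *
to([509,201,88],98.1)"
```

```text
pos [508.7 203.1  88.9] yaw_y -81.87 q6 1.6 shift [-0.   2.2  0.9] turn 0.0
```

Converted, 37 mm / 750 = 0.0493, 31 mm / 750 = 0.0413.

Request:
{"api": "run_rows", "payload": {
  "plan": [
    {"finger_gap":60, "pos":[0, 0, 0.0007]},
    {"finger_gap":60, "pos":[0.0067, 0, 0.0009]},
    {"finger_gap":60, "pos":[0.0133, 0, 0.0013]},
    {"finger_gap":60, "pos":[0.02, 0, 0.002]},
    {"finger_gap":60, "pos":[0.0253, 0, 0.0027]},
    {"finger_gap":60, "pos":[0.0333, 0, 0.0053]},
    {"finger_gap":60, "pos":[0.0413, 0, 0.008]},
    {"finger_gap":60, "pos":[0.0493, 0, 0.0107]},
    {"finger_gap":60, "pos":[0.0493, 0, 0.0107]}
  ],
  "force": 5
}}

```text
t: 10.48
eef_pos: [546.0, 208.0, 79.3]
orientation: [0.0, 0.997, 0.071, -0.0]
force: [1.1, 0.4, -0.8]
opening: 69.8
grasp_force: 5.0
```

```bash
python3 - <<'E'
from h import *
import cv2
L=[cv2.resize(bot.capture(n)["img"][y:y+100,x:x+120],None,fx=3.3,fy=3.3,interpolation=cv2.INTER_CUBIC) for n,x,y in(("side",140,120),("scene",270,200))]
cv2.imwrite("pics/s5.png",np.hstack(L))
to([509,200,84],98.1)
E
```

```text
pos [544.8 207.8  79.4] yaw_y -81.87 q6 1.6 shift [-36.5   2.7  -4.5] turn 0.0
```

View pics/s5.png

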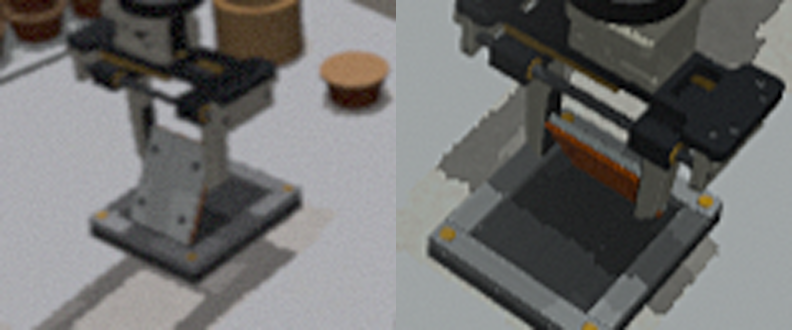

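The plate is tilting forward with its foot held near the near wall, so I'll continue the arc.

Converted, 32 mm / 750 = 0.0427, 10.5 mm / 750 = 0.014.

Request:
{"api": "run_rows", "payload": {
  "plan": [
    {"finger_gap":60, "pos":[0.0067, 0, 0.004]},
    {"finger_gap":60, "pos":[0.0147, 0.0007, 0.0087]},
    {"finger_gap":60, "pos":[0.0213, 0.0013, 0.014]},
    {"finger_gap":60, "pos":[0.0267, 0.002, 0.02]},
    {"finger_gap":60, "pos":[0.032, 0.0027, 0.0267]},
    {"finger_gap":60, "pos":[0.0373, 0.0033, 0.0333]},
    {"finger_gap":60, "pos":[0.0427, 0.004, 0.0387]},
    {"finger_gap":60, "pos":[0.0427, 0.004, 0.0387]},
    {"finger_gap":60, "pos":[0.0427, 0.004, 0.0387]}
  ]
}}

```text
t: 11.33
eef_pos: [576.8, 209.4, 50.5]
orientation: [0.0, 0.997, 0.071, -0.001]
force: [0.2, -0.2, -0.7]
opening: 70.0
grasp_force: 5.0
```

```bash
python3 -c "
from h import *
to([509,200,84],98.1)"
```

```text
pos [576.8 209.4  50.5] yaw_y -81.87 q6 1.6 shift [-68.5  -0.3 -33.4] turn 0.0
```

Converted, 3 mm / 750 = 0.004, 2 mm / 750 = 0.0027.

Request:
{"api": "run_rows", "payload": {
  "plan": [
    {"finger_gap":60, "pos":[0.0013, 0, 0.0027]},
    {"finger_gap":60, "pos":[0.0027, 0, 0.004]},
    {"finger_gap":70, "pos":[0.0027, 0, 0.004]},
    {"finger_gap":71, "pos":[0.0027, 0, 0.004]},
    {"finger_gap":73, "pos":[0.0027, 0, 0.004]},
    {"finger_gap":76, "pos":[0.0027, 0, 0.004]},
    {"finger_gap":80, "pos":[0.0027, 0, 0.004]},
    {"finger_gap":90, "pos":[0.0027, 0, 0.004]},
    {"finger_gap":93, "pos":[0.0027, 0, 0.004]},
    {"finger_gap":93, "pos":[0.0027, 0, 0.004]}
  ]
}}

```text
t: 12.17
eef_pos: [579.0, 209.9, 48.3]
orientation: [-0.0, 0.997, 0.071, 0.0]
force: [0.5, -0.5, -0.3]
opening: 92.1
grasp_force: 0.0
```

Request:
{"api": "run_rows", "payload": {
  "plan": [
    {"finger_gap":93, "pos":[0, 0, -0.0133]},
    {"finger_gap":93, "pos":[0, 0, -0.0533]},
    {"finger_gap":93, "pos":[0, 0, -0.1067]},
    {"finger_gap":93, "pos":[-0.0533, 0, -0.1467]},
    {"finger_gap":93, "pos":[-0.1067, 0, -0.1867]},
    {"finger_gap":93, "pos":[-0.1067, 0, -0.1867]},
    {"finger_gap":93, "pos":[-0.1067, 0, -0.1867]}
  ]
}}

```text
t: 12.75
eef_pos: [498.6, 198.9, 192.3]
orientation: [-0.0, 0.997, 0.071, 0.002]
force: [0.0, 0.8, -0.0]
opening: 93.0
grasp_force: 0.0
```

```bash
python3 - <<'E'
from h import *
import cv2
w=cv2.resize(bot.capture("wrist")["img"],None,fx=.78,fy=.78)
L=[cv2.resize(bot.capture(n)["img"][y:y+100,x:x+120],(396,300),interpolation=cv2.INTER_CUBIC) for n,x,y in(("side",140,120),("scene",270,200))]
r=cv2.resize(bot.capture("scene")["img"][130:220,140:260],(396,300))
a=np.vstack([np.hstack(L),np.hstack([cv2.resize(w,(396,300)),r])])
cv2.imwrite("pics/s6.png",a)
E
```

```text
(no output)
```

View pics/s6.png

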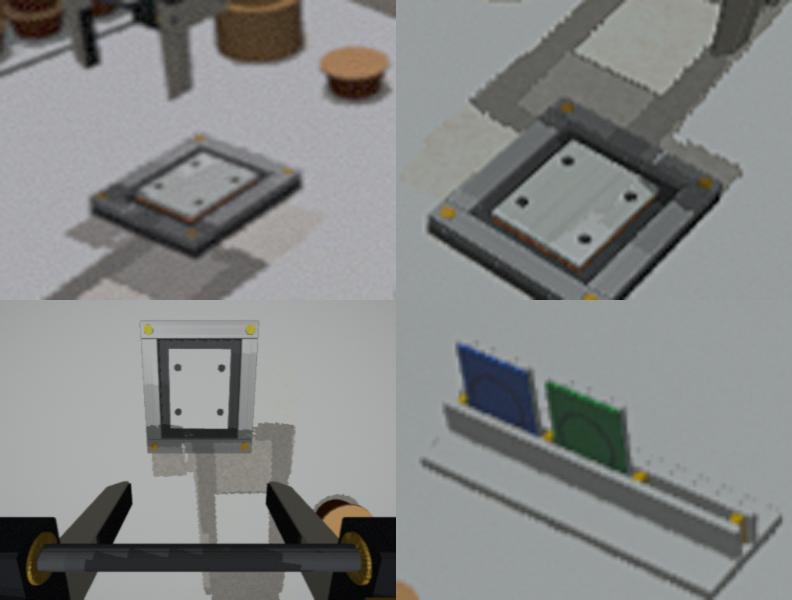

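The plate lies flat inside the rim with its bare side up and the dark floor visible all round. Blue and green still stand in the rack, so I'm handing in.

```bash
python3 -c "
from cell import bot
print(bot.sign_off())"
```

```text
the job is handed in; nothing more can be done
None
```

The orange plate lies flat in the carrier recess, silicone side down and inside the rim; the blue and green plates still stand in the rack, and the job was handed in at about 13 s (the judge's verdict was not shown).

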